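Set the long tying tweezers to the marked tip gap

ROBOT

A 6-joint arm with a two-finger parallel gripper is mounted at the origin on the work surface. World frame = base frame: x ahead of the robot, y to its left, z up, the work surface at z = 0. Lengths are in m, angles in rad, forces in N, time in s.
With the tool pointing down it reaches from about 0.25 to 0.725 m from the base axis. Payload 4 kg.
Tool frame: the origin (TCP) lies at the very end of the fingers, on their centre line; the grasp point (between the pads) lies 19 mm behind it; z points along the fingers, y is the line along which they close (so a half turn about z gives the same grasp; the last joint's range is limited). The gripper opens to 85 mm and grips with 20 to 120 N. Pads are 22 mm wide; open, the fingers measure 114 mm over their backs; the gripper's body (76 mm by 85 mm) begins 54 mm behind the grasp point. The pads swing forward as they close: fully open they stand 13 mm farther back than shut.
Start: joints at [0, 0.241, 0.005, 1.335, 0, 1.571], TCP at [0.5, -0, 0.231] pointing down, gripper open.
Joint ranges: [-2.72, 2.72], [-1.05, 1.87], [-1.09, 1.28], [-1.99, 2.15], [-1.42, 1.44], [-3.14, 3.14]. Speed limits (rad/s): [2.79, 2.79, 3.14, 3.14, 3.14, 3.14].

INTERFACE

Orientations are given as a unit quaternion [x, y, z, w].
In Python, from workcell import telemetry, vision, workorder gives the robot as it stands.
- The arm moves only by the shell command python3 -m inch 'ROWS'. ROWS is JSON, a list of rows, each a list of 3 entries, a list of its own where there are three numbers: the turn, a rotation vector about the tool's x, y, z scaled (see below), then the shift along the tool's x, y, z scaled (see below), then the closure, from -1 (fully open) to 1 (shut). A call has 1 to 10 rows; each row shifts and turns the commanded pose from where the row before left it, along the tool's axes as they then stand; what a row does not reach is not made up. The controller multiplies each number of a shift by 0.3 m and each number of a turn by 360 degrees. A row lasts 1/12 s, in which the tool goes at most 41.7 mm and 7.16 degrees, less where a joint would pass 70% of its speed; a pose out of reach is approached as far as the arm can. A call with a number of a shift or a turn outside -1 to 1 is refused whole. A call with a gripper value outside its range is refused whole. The fingers move at their own pace and stop on an object; the grip force is fixed at half the most. Time passes only in rows, so rows that do not move let the fingers close. It gives the time, the measured TCP pose, the force, the opening and the grip force at its end, in the units of the state.
- telemetry.get_obs(): the state, without advancing time (a new reading comes with each control period).
- vision.camera(name): name is "scene" or "side" or "wrist"; returns a dict with "img" (384x512x3 uint8, red, green, blue), "fov_y" (degrees; the focal length in pixels is half the picture's height over the tangent of half this angle, whatever the lens; pixels are square), "cx", "cy" (the principal point, pixels), "pose" (4x4, takes a point from camera to world coordinates). Camera axes: x right, y up, looking along -z (the intrinsics and any distortion apply to the point x, -y, -z); pixel columns grow to the right and rows downward; lengths in m; the calibration is good to about 2 mm. A picture is of the moment at which its call begins. There is no depth.
- workorder.job_done(): hands the job in; it is judged then, once.
The state is a dict: "clock": time; "joint_pos": joint angles; "joint_vel": joint speeds; "tau": joint torques, N m; "eef_pos": TCP position; "tool_rot": TCP orientation; "ft_force": force on the tool from outside, world axes, zero at the start; "ft_torque": the same for the moment, N m; "grip_width": finger opening in m; "grasp_force": force on a finger pad.
Only numpy, scipy, OpenCV 4.12 (cv2) and the standard library are available. Lean on these libraries where they do the work, as an engineer would, in place of code of your own. Each camera call takes 0.05 s, during which the arm holds its last target. There are 200 camera calls.

TASK

On the fly-tying bench, swing the latch lever on the front of the wooden tool case right round until it is clear of the lid, open the lid until it stands upright or leans back, and take out the long sprung tweezers by their finger pads. Squeeze them to the marked tip gap (10 mm between the tips, the fin level with the collar) and finish still holding them like that, steady and roughly level, at least 12 cm above the bench and touching nothing but the fingers, so that a hook can be laid in the tips. Leave the lid open, the latch off, and everything else where it stands.

Things in the scene. Friction and masses are not known exactly. Their poses are not given: they have to be found in the camera images.
- case: Light wooden tool case, fixed: 170 mm (x, front to back) by 260 (y) by 50 high without lid, walls and floor 6. Origin: centre of underside; its front is -x, where a ledge 48 mm high with the latch juts out 46 mm, centred at y = -60. Inside, two cork bars across the floor along x at y = -75 (14 wide) and +53 (40 wide), tops 24 above the bench, carry the tweezers; spool and vial in the back corners.
- lid (a joint): Angle of the plywood lid (170 x 260 x 5 mm, 0.18 kg), rad: 0 shut, 1.57 upright, 2.2 fully back. Hinged along the case's back (+x) top edge, it opens up and backward. The hinge is stiff: the lid stays at any angle where it is left (about 3 N at the bar moves it). The latch really blocks it until swung clear.
- lid_bar (a point): Middle of the round steel bar handle on the lid: 10 mm thick, 80 mm long along the case's y, 30 mm above the lid's top face, 25 mm behind the lid's front edge, 145 mm in front of the hinge line. Moves with the lid. With the lid shut it is 85 mm above the bench.
- lid_hinge (a point): Point on the lid's hinge line (which runs along the case's y), at mid width, 50 mm above the bench. Its x axis lies along the lid, away from the lid's front edge; z out of the lid's top face.
- latch (a joint): Angle of the steel latch lever in rad, turning on an upright pivot on the front ledge: 0 closed (the lever points to +x of the case, its end lying over the lid), 1.57 fully free (points to -y of the case, clockwise from above). It clears the lid from about 1.25. It stays where it is left and turns very easily (0.5 N).
- latch_post (a point): Axis of the upright round steel post on the latch lever, 10 mm thick, its top 96 mm above the bench, rising 36 mm from the flat lever (top face 60 mm above the bench); this point is 10 mm below its top. 40 mm from the pivot.
- latch_pivot (a point): Point on the latch's pivot axis, at the same height as latch_post.
- tweezers: Long sprung steel tweezers, 170 mm, 70 g, lying flat, two arms side by side, 10 mm high. Origin: between the finger pads at half height (29 mm above the bench in the case); x to the tips (65 mm ahead; hinge end 105 behind), z up. The +y arm is rigid with this frame, the -y arm swings; at the mark they mirror. Thin guide bars cross 45 to 52 mm ahead, the upper with a dark collar (mark).
- tweezer_arm (a joint): Closing angle of the swinging arm, rad: 0 sprung fully open (tips 34 mm apart, 41 mm over the pads), 0.141 at the mark (tips 10 mm apart, fin beside the collar, pads parallel, 26 mm over their outer faces), 0.20 tips shut. Per rad the tips close by 170 mm, the pads by 105 mm. The spring takes about 1 N at the pads to start, 6.5 N at the mark.
- pad_a (a point): Middle of the outer face of the ribbed finger pad (22 mm long, 10 mm high) on the rigid (+y) arm.
- pad_b (a point): Middle of the outer face of the same pad on the swinging (-y) arm.
- tip_a (a point): Inner face of the tip of the rigid arm. In the case the tips lie towards the case's +y.
- tip_b (a point): Inner face of the tip of the swinging arm. The tip gap is the distance from tip_a to tip_b.
- case_spool: Small thread spool standing in the case's back left corner, 22 mm across, 26 mm high. Bystander, to be left alone; origin at the centre of its underside.
- case_vial: Clear vial standing in the case's back right corner, 16 mm across, 30 mm high. Bystander, to be left alone; origin at the centre of its underside.
- amber_bottle: Brown glass bottle with white cap, 42 mm across, 75 mm high, left of the case. Bystander, to be left alone; origin at the centre of its underside.
- amber_bottle_2: Brown glass bottle with white cap, 42 mm across, 75 mm high, right of the case. Bystander, to be left alone; origin at the centre of its underside.
- blue_bottle: Dark blue bottle with black cap, 36 mm across, 58 mm high, left of the case. Bystander, to be left alone; origin at the centre of its underside.
- wax_jar: Low clear jar with black cap, 60 mm across, 40 mm high, right of the case. Bystander, to be left alone; origin at the centre of its underside.
- thread_spool: Thread spool with black ends, 32 mm across, 32 mm high, right of the case. Bystander, to be left alone; origin at the centre of its underside.

How it is judged:
On the way, in this order (a step that is already met when the one before it is completed fails the run):
1. the latch lever is swung clear while the lid is still shut (value of joint latch above 1.25 rad and value of joint lid below 0.1 rad), for 0.2 s.
2. the lid stands about upright or leans back (value of joint lid above 1.4 rad), for 0.2 s.
3. the tweezers are lifted out of the case (height (world z) of tweezers above 0.11 m), for 0.2 s.
At the end, for the whole second after the job is handed in: The fingers hold the tweezers with the tips 10 mm apart (7 to 13 mm), steady, level within about 23 degrees, their middle more than 11 cm above the bench and clear of the case; the lid stands at 1.4 rad or more and the latch is off (1.2 rad or more); every bystander is within 4 cm of where it stood (distance between tip_a and tip_b between 0.007 and 0.013 m and velocity of joint tweezer_arm between -0.05 and 0.05 rad/s and height (world z) of tweezers above 0.11 m and height (world z) of tip_a above 0.09 m and angle between tweezers's own z axis and vertical below 0.4 rad and linear speed of tweezers below 0.03 m/s and contact force between tweezers and the fingers above 1 N and contact force between tweezers and case below 0.05 N and value of joint lid above 1.4 rad and value of joint latch above 1.2 rad); the arm keeps its last pose, push and grip.
It fails at once if the spool or the vial in the case is moved more than 4 cm (distance of any of case_spool, case_vial from where it was at the start of the episode above 0.04 m).
It fails at once if a bottle, the jar or the spool on the bench is moved more than 4 cm (distance of any of amber_bottle, amber_bottle_2, blue_bottle, wax_jar, thread_spool from where it was at the start of the episode above 0.04 m).
It also fails if it takes over 64 s, if anything falls off the work surface, if the arm or the gripper's body presses on something with over 40 N, if the wrist force passes 120 N, or if a joint passes its speed limit or range.

## Working session

There is one attempt and no reset: what is moved stays moved. The work goes in short steps, Python scripts to look and compute and a shell command to move; the robot and the scene stay as the last step left them, time stands still between calls to the robot, and variables do not carry over. Pictures are saved under pics/ and viewed, at most 10 in all, crops included, and the job is handed in when it is done.

```bash
ls; mkdir -p pics
python3 - <<'E'
from workcell import telemetry, vision
import cv2, numpy as np
print(telemetry.get_obs())
for n in ["scene","side"]:
    c=vision.camera(n); print(n,c["fov_y"],c["cx"],c["cy"],np.round(c["pose"],4).tolist(),[k for k in c])
    cv2.imwrite(f"pics/{n}0.png",cv2.resize(c["img"][...,::-1],(800,600),interpolation=cv2.INTER_CUBIC))
    np.save(n+"0.npy",c,allow_pickle=True)
E
```

```text
pics
{'clock': 0.0, 'joint_pos': array([-1.86272062e-06,  2.41382503e-01,  3.69311213e-03,  1.33518703e+00,
        5.43750176e-06,  1.57084178e+00]), 'joint_vel': array([ 7.09786093e-05,  1.27487284e-04,  1.36024778e-03,  6.08916051e-04,
       -9.91444345e-04, -5.44302581e-04]), 'tau': array([ 5.50268451e-04, -3.72315860e+01,  2.52406776e+01,  1.67737965e-02,
        2.29149265e-05,  1.14679995e-05]), 'eef_pos': array([4.99357898e-01, 7.20117530e-07, 2.30416299e-01]), 'tool_rot': array([ 0.70712313,  0.70708967, -0.00073352, -0.00073733]), 'ft_force': array([-0.0275048 , -0.20470366, -0.51279519]), 'ft_torque': array([-0.04452499,  0.05794356, -0.02223918]), 'grasp_force': 0.0, 'grip_width': 0.085271050510895}
scene 51.423555848821415 256.67770838904056 191.20782755582033 [[-0.8705, -0.3645, 0.3306, 0.8463], [0.4921, -0.6376, 0.5927, 0.6354], [-0.0053, 0.6787, 0.7344, 0.8725], [0.0, 0.0, 0.0, 1.0]] ['img', 'fov_y', 'cx', 'cy', 'pose']
side 53.168325411703165 258.71169798030456 189.9074800054861 [[0.6717, 0.506, -0.5411, -0.0494], [-0.7407, 0.445, -0.5034, -0.544], [-0.0139, 0.7389, 0.6737, 0.8111], [0.0, 0.0, 0.0, 1.0]] ['img', 'fov_y', 'cx', 'cy', 'pose']
```

View pics/scene0.png

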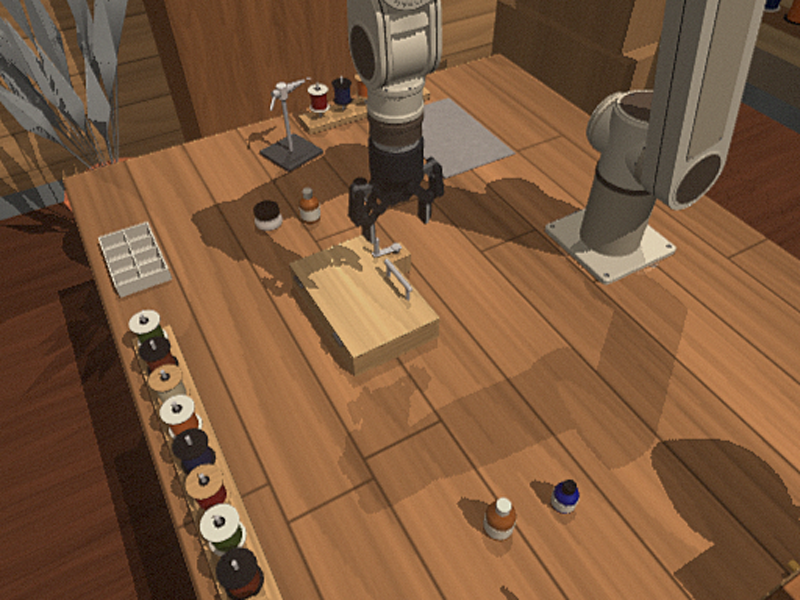

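View pics/side0.png

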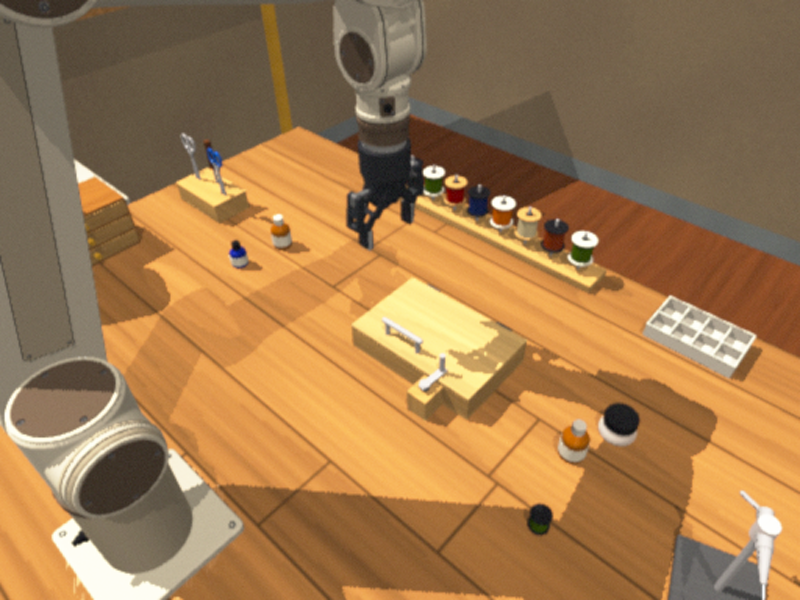

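The case lies about mid-table: in the scene picture its lid spans about (290..438, 238..370), in the side picture (352..525, 280..415). I'll enlarge both.

```bash
cat > h.py <<'E'
import numpy as np, cv2
from workcell import telemetry, vision
def proj(c,P):
    T=np.linalg.inv(c["pose"]); q=np.atleast_2d(P)@T[:3,:3].T+T[:3,3]
    f=192/np.tan(np.radians(c["fov_y"])/2)
    return np.c_[c["cx"]+f*q[:,0]/-q[:,2], c["cy"]-f*q[:,1]/-q[:,2]]
def ray(c,uv):
    f=192/np.tan(np.radians(c["fov_y"])/2)
    d=c["pose"][:3,:3]@np.array([(uv[0]-c["cx"])/f,-(uv[1]-c["cy"])/f,-1]); return c["pose"][:3,3],d
def onz(c,uv,z):
    o,d=ray(c,uv); return o+d*(z-o[2])/d[2]
E
python3 - <<'E'
from h import *
a=np.load("scene0.npy",allow_pickle=True).item()["img"][145:245,180:290]
b=np.load("side0.npy",allow_pickle=True).item()["img"][175:270,220:340]
a=cv2.resize(a,None,fx=3.5,fy=6*.58333,interpolation=cv2.INTER_CUBIC)
b=cv2.resize(b,None,fx=3.5,fy=3.5,interpolation=cv2.INTER_CUBIC)
im=np.zeros((352,800,3),np.uint8); im[:a.shape[0],:a.shape[1]]=a; b=b[:,:413]; im[:b.shape[0],387:387+b.shape[1]]=b
cv2.imwrite("pics/crop1.png",im[...,::-1])
E
```

```text
(no output)
```

View pics/crop1.png

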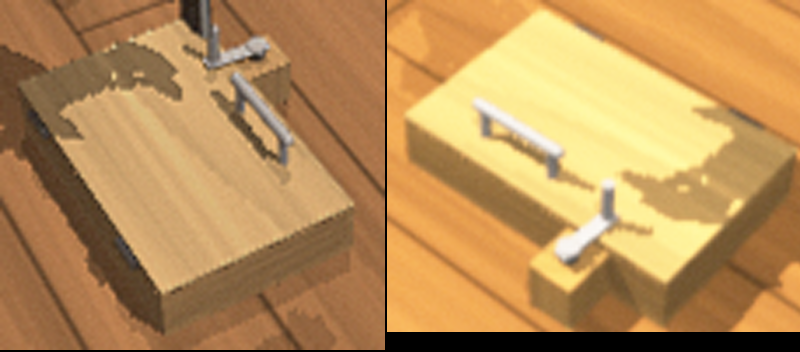

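In the crop all lid corners, the bar ends, the post top and the pivot are clear (e.g. lid corners scene (20,88), (163,290), (354,205); side (407,118), (543,12), (797,155), (663,285)). Fitting the case pose from them.

```bash
cat >> h.py <<'E'
def Rz(t): return np.array([[np.cos(t),-np.sin(t),0],[np.sin(t),np.cos(t),0],[0,0,1]])
E
python3 - <<'E'
from h import *
from scipy.optimize import least_squares
S=np.load("scene0.npy",allow_pickle=True).item();D=np.load("side0.npy",allow_pickle=True).item()
# case frame: front -x ; lid hinge at x=+.085
P={'BR':(.085,-.13,.055),'BL':(.085,.13,.055),'FL':(-.085,.13,.055),'FR':(-.085,-.13,.055),'b0':(-.06,-.04,.087),'b1':(-.06,.04,.087)}
sc={'BR':(20,88),'BL':(163,290),'FL':(354,205),'b0':(237,78),'b1':(289,140)}
sd={'FL':(407,118),'BL':(543,12),'BR':(797,155),'FR':(663,285),'b1':(478,104),'b0':(558,152)}
cs=lambda p:np.array(p)/3.5+[180,145]; cd=lambda p:(np.array(p)-[387,0])/3.5+[220,175]
def w(p,x): return np.array(x)@Rz(p[2]).T+[p[0],p[1],0]
def r(p):
    e=[proj(S,w(p,P[k]))[0]-cs(v) for k,v in sc.items()]+[proj(D,w(p,P[k]))[0]-cd(v) for k,v in sd.items()]
    return np.ravel(e)
s=least_squares(r,[.45,0,0]); print(s.x,np.round(s.fun.reshape(-1,2),1).tolist())
for n,pt,z in [('post',(608,185),.096),('pivot',(568,250),.063)]: print(n,onz(D,cd(pt),z),(onz(D,cd(pt),z)-[s.x[0],s.x[1],0])@Rz(s.x[2]))
print('post scene',onz(S,cs((213,28)),.096))
for k,v in P.items(): print(k,w(s.x,v))
np.save("case.npy",s.x)
E
```

```text
[ 0.52671589 -0.07405053 -0.0118164 ] [[1.9, -1.7], [-0.5, 2.3], [1.7, 2.1], [-2.7, -4.9], [-4.0, -5.2], [-3.9, -3.9], [-1.9, -2.7], [-3.5, -1.9], [-4.9, -1.9], [4.8, 2.6], [4.5, 3.7]]
post [ 0.46119241 -0.14974718  0.096     ] [-0.06462446 -0.07646559  0.096     ]
pivot [ 0.41812428 -0.14967672  0.063     ] [-0.10769043 -0.07690404  0.063     ]
post scene [ 0.46226812 -0.14591436  0.096     ]
BR [ 0.61017386 -0.20504583  0.055     ]
BL [0.61324605 0.05493602 0.055     ]
FL [0.44325792 0.05694476 0.055     ]
FR [ 0.44018573 -0.20303709  0.055     ]
b0 [ 0.46624744 -0.11333877  0.087     ]
b1 [ 0.46719273 -0.03334436  0.087     ]
```

Run:
```python
from h import *
S=np.load("scene0.npy",allow_pickle=True).item();D=np.load("side0.npy",allow_pickle=True).item()
sc={'BR':(20,88),'BL':(163,290),'FL':(354,205),'FR':(183,18),'b0':(237,78),'b1':(289,140),'post':(213,28),'piv':(260,46)}
sd={'FL':(407,118),'BL':(543,12),'BR':(797,155),'FR':(663,285),'b1':(478,104),'b0':(558,152),'post':(608,185),'piv':(568,250)}
cs=lambda p:np.array(p)/3.5+[180,145]; cd=lambda p:(np.array(p)-[387,0])/3.5+[220,175]
for k in sc:
    o1,d1=ray(S,cs(sc[k]));o2,d2=ray(D,cd(sd[k]))
    t=np.linalg.lstsq(np.c_[d1,-d2],o2-o1,rcond=None)[0]
    a=o1+d1*t[0];b=o2+d2*t[1]; z=.055 if k[0] in'BF' else .087
    print(k,np.round((a+b)/2,4),'gap',np.round(np.linalg.norm(a-b)*1000,1),np.round(onz(S,cs(sc[k]),z)[:2],4),np.round(onz(D,cd(sd[k]),z)[:2],4))
# check with TCP
for c in(S,D): print(proj(c,[[.5,0,.231]]), proj(c,[[0,0,0]]))
```

```text
BR [ 0.6164 -0.2117  0.0462] gap 3.0 [ 0.6179 -0.2013] [ 0.6103 -0.2161]
BL [0.6091 0.0455 0.0518] gap 3.2 [0.6088 0.049 ] [0.6078 0.0423]
FL [0.4419 0.0431 0.0494] gap 3.8 [0.4432 0.0483] [0.4398 0.0377]
FR [ 0.4524 -0.2151  0.0481] gap 9.5 [ 0.4588 -0.212 ] [ 0.4435 -0.2157]
b0 [ 0.469  -0.0945  0.0848] gap 2.0 [ 0.4693 -0.0917] [ 0.4684 -0.0963]
b1 [ 0.4669 -0.0141  0.0839] gap 2.6 [ 0.4675 -0.0106] [ 0.4658 -0.017 ]
post [ 0.4618 -0.1484  0.0941] gap 1.5 [ 0.4578 -0.155 ] [ 0.4676 -0.1448]
piv [ 0.4201 -0.1457  0.0572] gap 3.7 [ 0.4344 -0.1158] [ 0.4031 -0.1623]
[[253.44550335 151.42085136]] [[388.44328261 153.85582883]]
[[248.4147192  153.43947597]] [[ 96.31727588 340.41421422]]
```

Run:
```python
from h import *
from scipy.optimize import least_squares
S=np.load("scene0.npy",allow_pickle=True).item();D=np.load("side0.npy",allow_pickle=True).item()
sc={'BR':(20,88),'BL':(163,290),'FL':(354,205),'b0':(237,78),'b1':(289,140),'post':(213,28),'piv':(260,46)}
sd={'FL':(407,118),'BL':(543,12),'BR':(797,155),'FR':(663,285),'b1':(478,104),'b0':(558,152),'post':(608,185),'piv':(568,250)}
cs=lambda p:np.array(p)/3.5+[180,145]; cd=lambda p:(np.array(p)-[387,0])/3.5+[220,175]
def w(p,x): return np.array(x)@Rz(p[2]).T+[p[0],p[1],0]
def P(p): return {'BR':(.085,-.13,.055),'BL':(.085,.13,.055),'FL':(-.085,.13,.055),'FR':(-.085,-.13,.055),'b0':(-.06,p[3]-.04,.087),'b1':(-.06,p[3]+.04,.087),'post':(p[4]+.04,-.06,.096),'piv':(p[4],-.06,.063)}
def r(p):
    Q=P(p)
    return np.ravel([proj(S,w(p,Q[k]))[0]-cs(v) for k,v in sc.items()]+[proj(D,w(p,Q[k]))[0]-cd(v) for k,v in sd.items()])
s=least_squares(r,[.45,0,0,.03,-.108],loss='soft_l1'); print(s.x,np.round(s.fun.reshape(-1,2),1).tolist())
for k,v in P(s.x).items(): print(k,w(s.x,v))
np.save("case.npy",s.x)
```

```text
[ 0.52711846 -0.08535366  0.01489415  0.03135131 -0.10740914] [[-0.5, -3.1], [-1.0, -0.6], [-0.0, -1.6], [0.1, -0.9], [-0.3, -1.2], [0.4, -0.3], [-1.0, -1.7], [-1.3, -1.0], [-0.4, -0.9], [0.1, -1.1], [0.4, 0.1], [-0.5, -0.4], [-0.7, -0.0], [-1.2, -0.5], [-0.2, -1.2]]
BR [ 0.6140452  -0.21407329  0.055     ]
BL [0.61017286 0.04589788 0.055     ]
FL [0.44019171 0.04336596 0.055     ]
FR [ 0.44406405 -0.2166052   0.055     ]
b0 [ 0.46725392 -0.09489501  0.087     ]
b1 [ 0.46606243 -0.01490388  0.087     ]
post [ 0.46061041 -0.14635097  0.096     ]
piv [ 0.42061485 -0.14694672  0.063     ]
```

```bash
python3 -m inch '[[[0,0,0],[-0.1075,-0.018,0],1],[[0,0,0],[-0.1075,-0.018,0],1],[[0,0,0],[-0.1075,-0.018,0],1],[[0,0,0],[-0.1075,-0.018,0],1],[[0,0,0.0179],[0,0,0.04],1],[[0,0,0.0179],[0,0,0.04],1],[[0,0,0.0179],[0,0,0.04],1],[[0,0,0.0179],[0,0,0.04],1],[[0,0,0.0179],[0,0,0.04],1],[[0,0,0.0179],[0,0,0.04],1]]'; python3 -m inch '[[[0,0,0.0176],[0,0,0.04],1],[[0,0,0],[0,0,0],1],[[0,0,0],[0,0,0],1]]'
```

```text
clock: 0.93
eef_pos: [0.4779, -0.129, 0.1583]
tool_rot: [0.903, 0.431, -0.0, -0.0]
ft_force: [0.2, 0.1, -0.1]
grip_width: 0.0004
grasp_force: 0.0
clock: 1.18
eef_pos: [0.4776, -0.1288, 0.1465]
tool_rot: [0.923, 0.384, -0.001, -0.001]
ft_force: [0.7, -0.1, 0.0]
grip_width: -0.0003
grasp_force: 0.0
```

```bash
python3 -m inch '[[[0,0,0],[0,0,0.085],1],[[0,0,0],[0,0,0.085],1],[[0,0,0],[0,0,0.085],1],[[0,0,0],[0,0,0],1]]'
python3 - <<'E'
from h import *
c=vision.camera("side"); cv2.imwrite("pics/s1.png",cv2.resize(c["img"][130:270,200:340],(600,600),interpolation=cv2.INTER_CUBIC)[...,::-1])
E
```

```text
clock: 1.52
eef_pos: [0.4753, -0.1281, 0.0674]
tool_rot: [0.923, 0.384, -0.003, -0.002]
ft_force: [-0.9, 0.8, -0.2]
grip_width: -0.0002
grasp_force: 0.0
```

View pics/s1.png

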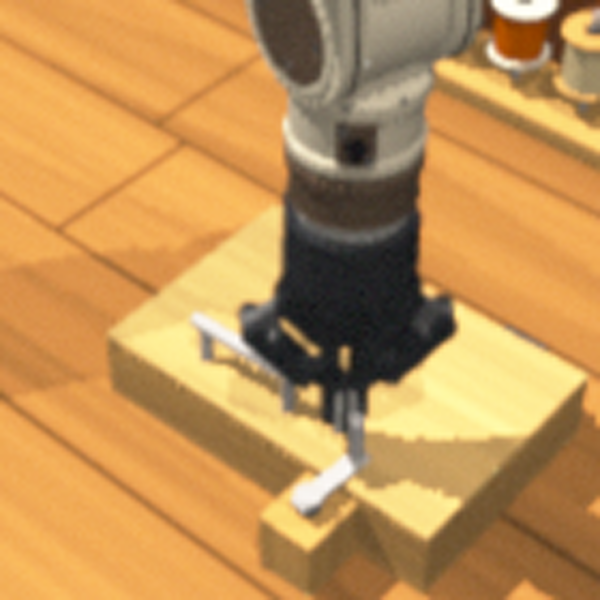

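```bash
python3 -m inch '[[[0,0,0],[-0.027,0,0],1],[[0,0,0],[-0.028,0.017,0],1],[[0,0,0],[-0.029,0.017,0],1],[[0,0,0],[-0.033,0.001,0],1],[[0,0,0],[-0.033,0.001,0],1],[[0,0,0],[-0.03,-0.015,0],1],[[0,0,0],[-0.03,-0.015,0],1],[[0,0,0],[0,0,0],1],[[0,0,0],[0,0,0],1],[[0,0,0],[0,0,0],1]]'
python3 - <<'E'
from h import *
c=vision.camera("side"); cv2.imwrite("pics/s2.png",cv2.resize(c["img"][130:270,200:340],(600,600),interpolation=cv2.INTER_CUBIC)[...,::-1])
E
```

```text
clock: 2.4
eef_pos: [0.4369, -0.1746, 0.0717]
tool_rot: [0.924, 0.383, 0.003, 0.001]
ft_force: [6.1, 2.4, -0.8]
grip_width: 0.0001
grasp_force: 3.3
```

View pics/s2.png

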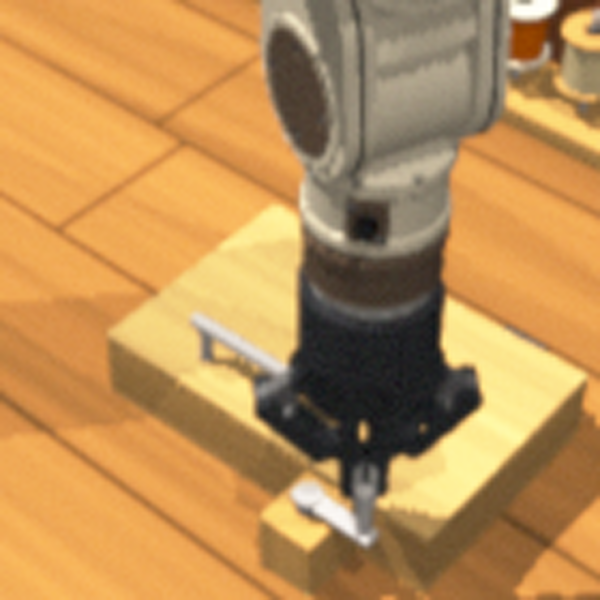

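The lever now lies along the case front toward −y ((305,495) to (370,540)), so the latch is off. Retreating and turning back for the lid bar.

```bash
python3 -m inch '[[[0,0,0],[0.02,0,0],1],[[0,0,0],[0,0,-0.09],1],[[0,0,0],[0,0,-0.09],1],[[0,0,0],[0,0,-0.09],1],[[0,0,-0.0179],[0,0,0],0.1],[[0,0,-0.0179],[0,0,0],0.1],[[0,0,-0.0179],[0,0,0],0.1],[[0,0,-0.0179],[0,0,0],0.1],[[0,0,-0.0179],[0,0,0],0.1],[[0,0,-0.0179],[0,0,0],0.1]]';python3 -m inch '[[[0,0,-0.0176],[0,0,0],0.1],[[0,0,0],[0.1,0,0],0.1],[[0,0,0],[0.1,0,0],0.1],[[0,0,0],[0.1,0,0],0.1],[[0,0,0],[0.1,0.05,0],0.1],[[0,0,0],[0,0,0],0.1],[[0,0,0],[0,0,0],0.1]]'
```

```text
clock: 3.28
eef_pos: [0.4374, -0.1703, 0.1513]
tool_rot: [0.743, 0.669, -0.001, -0.001]
ft_force: [0.7, 0.4, 0.1]
grip_width: 0.0383
grasp_force: 0.0
clock: 3.87
eef_pos: [0.4533, -0.0495, 0.1514]
tool_rot: [0.706, 0.708, -0.001, -0.0]
ft_force: [-0.4, 0.5, 0.0]
grip_width: 0.0385
grasp_force: 0.0
```

```bash
python3 -m inch '[[[0,0,0],[-0.018,0.045,0],0.1],[[0,0,0],[0,0,0.09],0.1],[[0,0,0],[0,0,0.09],0.1],[[0,0,0],[0,0,0.085],0.1],[[0,0,0],[0,0,0],0.1],[[0,0,0],[0,0,0],1],[[0,0,0],[0,0,0],1],[[0,0,0],[0,0,0],1],[[0,0,0],[0,0,0],1]]'
```

```text
clock: 4.62
eef_pos: [0.4703, -0.0568, 0.0742]
tool_rot: [0.707, 0.707, 0.001, 0.002]
ft_force: [4.0, -1.6, -1.6]
grip_width: 0.0077
grasp_force: 58.5
```

```bash
python3 -m inch '[[[0,0,0],[0,0.0166,-0.0547],1],[[0,0,0],[0,0.0228,-0.0524],1],[[0,0,0],[0,0.0286,-0.0495],1],[[0,0,0],[0,0.0341,-0.0459],1],[[0,0,0],[0,0.0392,-0.0417],1],[[0,0,0],[0,0,0],1]]'
```

```text
clock: 5.12
eef_pos: [0.5118, -0.0559, 0.1486]
tool_rot: [0.707, 0.707, 0.001, 0.001]
ft_force: [-5.0, -0.1, 5.4]
grip_width: 0.0071
grasp_force: 59.4
```

```bash
python3 -m inch '[[[0,0,0],[0,0.0437,-0.0369],1],[[0,0,0],[0,0.0476,-0.0316],1],[[0,0,0],[0,0.0509,-0.026],1],[[0,0,0],[0,0.0536,-0.02],1],[[0,0,0],[0,0.0555,-0.0137],1],[[0,0,0],[0,0,0],1],[[0,0,0],[0,0,0],0.6],[[0,0,0],[0,0,0],0.6],[[0,0,0],[0,0,0],0.6]]'
python3 - <<'E'
from h import *
c=vision.camera("side"); cv2.imwrite("pics/s3.png",cv2.resize(c["img"][80:280,190:390],(600,600),interpolation=cv2.INTER_CUBIC)[...,::-1])
E
```

```text
clock: 5.87
eef_pos: [0.585, -0.0561, 0.184]
tool_rot: [0.707, 0.707, -0.0, -0.0]
ft_force: [0.2, 0.3, -0.7]
grip_width: 0.0173
grasp_force: 0.0
```

View pics/s3.png

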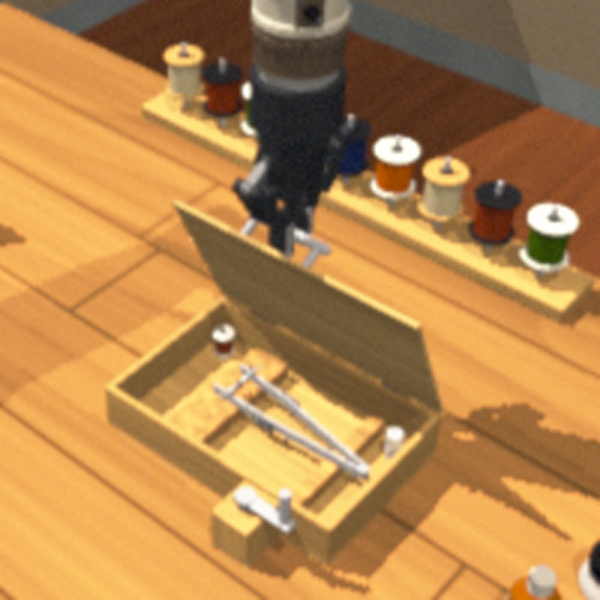

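```bash
python3 -m inch '[[[0,0,0],[0,0,-0.1],0.6],[[0,0,0],[0,0,-0.1],0.6],[[0,0,0],[0,0,-0.1],0.6],[[0,0,0],[-0.033,-0.0945,0],1],[[0,0,0],[-0.033,-0.0945,0],1],[[0,0,0],[-0.033,-0.0945,0],1],[[0,0,0],[0,0,0.088],1],[[0,0,0],[0,0,0.088],1],[[0,0,0],[0,0,0.088],1],[[0,0,0],[0,0,0],1]]'; python3 -m inch '[[[0,0,0],[0,0.05,0],1],[[0,0,0],[0,0.05,0],1],[[0,0,0],[0,0.05,0],1],[[0,0,0],[0,0.05,0],1],[[0,0,0],[0,0.05,0],1],[[0,0,0],[0,0.05,0],1]]'
```

```text
clock: 6.75
eef_pos: [0.4962, -0.0854, 0.1897]
tool_rot: [0.707, 0.707, -0.003, -0.004]
ft_force: [-1.1, 0.2, -0.5]
grip_width: -0.0003
grasp_force: 0.0
clock: 7.25
eef_pos: [0.5909, -0.0859, 0.1964]
tool_rot: [0.707, 0.707, -0.0, 0.0]
ft_force: [-1.3, -0.8, 1.2]
grip_width: 0.0003
grasp_force: 0.9
```

```bash
python3 -m inch '[[[0,0,0],[0,0.05,0],1],[[0,0,0],[0,0.05,0],1],[[0,0,0],[0,0.05,0],1],[[0,0,0],[0,0,0],1],[[0,0,0],[0,0,0],1]]'
```

```text
clock: 7.67
eef_pos: [0.636, -0.0857, 0.1952]
tool_rot: [0.707, 0.707, -0.0, 0.0]
ft_force: [0.5, 0.5, -0.1]
grip_width: 0.0003
grasp_force: 0.0
```

```bash
python3 -m inch '[[[0,0,0],[0,-0.114,-0.04],1],[[0,0,0],[0,-0.114,-0.06],1],[[0,0,0],[0,-0.114,-0.06],0],[[0,0,0],[0,-0.114,-0.06],-0.2],[[0,0,0],[0,0,0],-0.2],[[0,0,0],[0,0,0],-0.2]]'
python3 - <<'E'
from h import *
W=vision.camera("wrist"); np.save("w1.npy",W,allow_pickle=True); D=vision.camera("side"); np.save("d1.npy",D,allow_pickle=True)
print(np.round(W["pose"],3).tolist(),W["fov_y"])
w=cv2.resize(W["img"],(512,384)); d=cv2.resize(D["img"][150:280,220:345],None,fx=2.3,fy=2.3,interpolation=cv2.INTER_CUBIC)
im=np.zeros((384,800,3),np.uint8); im[:,:512]=w; im[:d.shape[0],512:512+d.shape[1]]=d[:,:288]
cv2.imwrite("pics/w1.png",im[...,::-1])
E
```

```text
clock: 8.17
eef_pos: [0.4977, -0.0859, 0.2638]
tool_rot: [0.707, 0.707, 0.001, 0.002]
ft_force: [1.0, -0.6, -0.1]
grip_width: 0.0483
grasp_force: 0.0
[[1.0, 0.003, -0.006, 0.496], [-0.002, 0.957, 0.29, -0.013], [0.006, -0.29, 0.957, 0.406], [0.0, 0.0, 0.0, 1.0]] 71.68605282442364
```

View pics/w1.png

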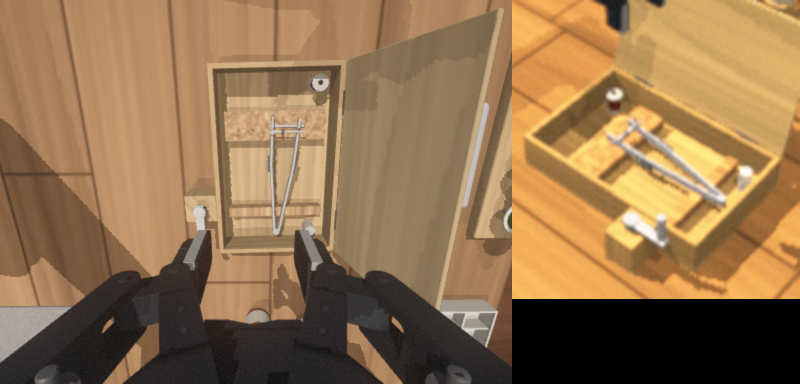

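Wrist view: lid well back, latch lever hanging toward −y at (200,215), tweezers with tips at about (272,118)/(300,120) and hinge end (277,235). Enlarging the tweezers.

Run:
```python
from h import *
W=np.load("w1.npy",allow_pickle=True).item()
cv2.imwrite("pics/w1c.png",cv2.resize(W["img"][105:245,225:345],(514,600),interpolation=cv2.INTER_CUBIC)[...,::-1])
p=np.load("case.npy")
def w(x): return np.array(x)@Rz(p[2]).T+[p[0],p[1],0]
for q in [(-.085,.13,.05),(-.085,-.13,.05),(.085,-.13,.05),(.085,.13,.05),(.0,.073,.024),(.0,.033,.024)]: print(q,proj(W,w(q)))
```

```text
(-0.085, 0.13, 0.05) [[205.09206872  63.45484754]]
(-0.085, -0.13, 0.05) [[216.89479913 253.39479753]]
(0.085, -0.13, 0.05) [[329.98750182 251.37001298]]
(0.085, 0.13, 0.05) [[344.4696998   61.08232643]]
(0.0, 0.073, 0.024) [[272.84425338 111.20226931]]
(0.0, 0.033, 0.024) [[272.68488627 140.67955526]]
```

View pics/w1c.png

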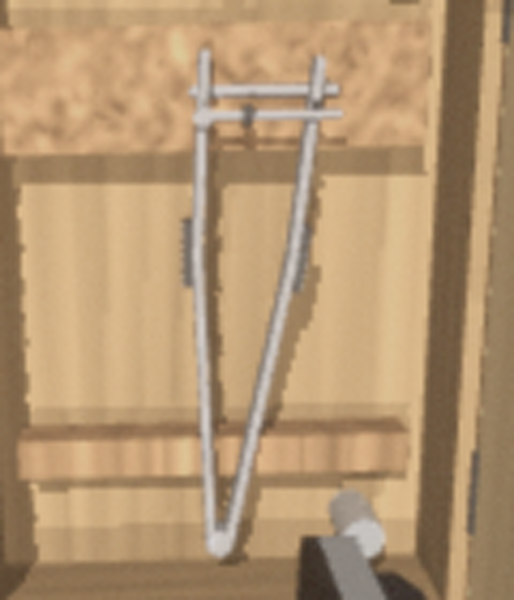

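Run:
```python
from h import *
W=np.load("w1.npy",allow_pickle=True).item()
P={k:onz(W,np.array(v)/4.286+[225,105],z)[:2] for k,v,z in [('a',(182,252),.031),('b',(306,258),.031),('ta',(205,50),.034),('tb',(320,57),.034),('h',(218,542),.034),('post_base',(0,0),.06)]}
for k,v in P.items(): print(k,v.round(4))
print('pads',np.linalg.norm(P['a']-P['b']),'tips',np.linalg.norm(P['ta']-P['tb']),'mid',(P['a']+P['b'])/2,'len',np.linalg.norm((P['ta']+P['tb'])/2-P['h']))
d=P['ta']-P['h']; d2=P['tb']-P['h']; print(np.degrees(np.arctan2(d[0],d[1])),np.degrees(np.arctan2(d2[0],d2[1])))
for k,v in [('post',(200,212))]: print(onz(W,v,.096))
p=np.load("case.npy"); print(p)
m=P['a']; print((np.r_[m,0]-[p[0],p[1],0])@Rz(p[2]))
```

```text
a [ 0.5193 -0.0842]
b [ 0.5607 -0.0863]
ta [ 0.5254 -0.0194]
tb [ 0.5616 -0.0216]
h [ 0.5335 -0.1885]
post_base [ 0.4638 -0.005 ]
pads 0.04151011698538282 tips 0.036348122820612 mid [ 0.53999105 -0.08527088] len 0.168285682461081
-2.749093408950261 9.578476707023363
[ 0.43205905 -0.13239822  0.096     ]
[ 0.52711846 -0.08535366  0.01489415  0.03135131 -0.10740914]
[-0.00783671  0.00127136  0.        ]
```

Measured sizes match (pads 41.5 mm vs 41, tips 36 vs 34, length 168). Pads' midpoint (0.540, −0.085), axis within 1° of world y. Moving over and down.

```bash
python3 -m inch '[[[0,0,0],[0,0.07,0],-0.41],[[0,0,0],[0.002,0.07,0],-0.41],[[0,0,0],[0,0,0.1],-0.41],[[0,0,0],[0,0,0.1],-0.41],[[0,0,0],[0,0,0.1],-0.41],[[0,0,0],[0,0,0.1],-0.41],[[0,0,0],[0,0,0.1],-0.41],[[0,0,0],[0,0,0.08],-0.41],[[0,0,0],[0,0,0],-0.41],[[0,0,0],[0,0,0],-0.41]]'
```

```text
clock: 9.1
eef_pos: [0.5396, -0.0847, 0.0845]
tool_rot: [0.707, 0.707, -0.002, -0.002]
ft_force: [-0.0, -0.5, -0.0]
grip_width: 0.0599
grasp_force: 0.0
```

```bash
python3 -m inch '[[[0,0,0],[0,0,0.08],-0.41],[[0,0,0],[0,0,0.06],-0.41],[[0,0,0],[0,0,0.05],-0.41],[[0,0,0],[0,0,0.03],-0.41],[[0,0,0],[0,0,0.02],-0.41],[[0,0,0],[0,0,0],-0.41],[[0,0,0],[0,0,0],-0.41]]'
```

```text
clock: 9.68
eef_pos: [0.5418, -0.0852, 0.0158]
tool_rot: [0.707, 0.707, 0.0, 0.001]
ft_force: [0.2, 0.6, 0.2]
grip_width: 0.0602
grasp_force: 0.0
```

```bash
python3 -m inch '[[[0,0,0],[0,-0.004,0.012],-0.2],[[0,0,0],[0,0,0],-0.1],[[0,0,0],[0,0,0],0],[[0,0,0],[0,0,0],0.1],[[0,0,0],[0,0,0],0.2],[[0,0,0],[0,0,0],0.3],[[0,0,0],[0,0,0],0.39],[[0,0,0],[0,0,0],0.39],[[0,0,0],[0,0,0],0.39],[[0,0,0],[0,0,0],0.39]]'
python3 - <<'E'
from h import *
W=vision.camera("wrist"); np.save("w2.npy",W,allow_pickle=True)
cv2.imwrite("pics/w2.png",cv2.resize(W["img"],(800,600),interpolation=cv2.INTER_CUBIC)[...,::-1])
E
```

```text
clock: 10.52
eef_pos: [0.5387, -0.085, 0.0127]
tool_rot: [0.707, 0.707, -0.0, -0.0]
ft_force: [-4.8, 0.6, 11.6]
grip_width: 0.026
grasp_force: 10.0
```

View pics/w2.png

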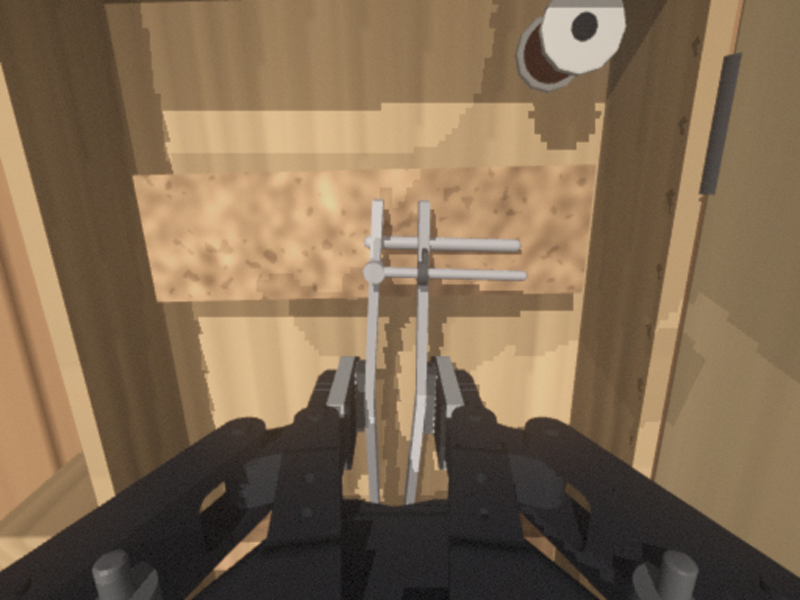

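Tips are parallel, collar at (424,265) beside the swinging arm's fin, opening 26.0 mm. Lifting gently.

```bash
python3 -m inch '[[[0,0,0],[0,0,-0.01],0.39],[[0,0,0],[0,0,-0.02],0.39],[[0,0,0],[0,0,-0.03],0.39],[[0,0,0],[0,0,-0.03],0.39],[[0,0,0],[0,0,-0.03],0.39],[[0,0,0],[0,0,-0.03],0.39],[[0,0,0],[0,0,-0.03],0.39],[[0,0,0],[0,0,-0.03],0.39],[[0,0,0],[0,0,-0.03],0.39],[[0,0,0],[0,0,-0.03],0.39]]';python3 -m inch '[[[0,0,0],[0,0,-0.04],0.39],[[0,0,0],[0,0,-0.04],0.39],[[0,0,0],[0,0,-0.04],0.39],[[0,0,0],[0,0,-0.04],0.39],[[0,0,0],[0,0,-0.04],0.39],[[0,0,0],[0,0,-0.04],0.39],[[0,0,0],[0,0,-0.03],0.39],[[0,0,0],[0,0,-0.02],0.39],[[0,0,0],[0,0,-0.01],0.39],[[0,0,0],[0,0,0],0.39]]'; python3 -m inch '[[[0,0,0],[0,0,0],0.39],[[0,0,0],[0,0,0],0.39],[[0,0,0],[0,0,0],0.39],[[0,0,0],[0,0,0],0.39],[[0,0,0],[0,0,0],0.39],[[0,0,0],[0,0,0],0.39]]'
python3 - <<'E'
from h import *
W=vision.camera("wrist"); D=vision.camera("side"); S=vision.camera("scene"); np.save("w3.npy",W,allow_pickle=True)
im=np.zeros((600,800,3),np.uint8)
im[:300,:400]=cv2.resize(W["img"],(400,300),interpolation=cv2.INTER_AREA)
im[:300,400:]=cv2.resize(W["img"][110:260,180:380],(400,300),interpolation=cv2.INTER_CUBIC)
im[300:,:400]=cv2.resize(D["img"][80:260,190:430],(400,300),interpolation=cv2.INTER_CUBIC)
im[300:,400:]=cv2.resize(S["img"][80:260,130:370],(400,300),interpolation=cv2.INTER_CUBIC)
cv2.imwrite("pics/w3.png",im[...,::-1])
E
```

```text
clock: 11.4
eef_pos: [0.5396, -0.0851, 0.0932]
tool_rot: [0.707, 0.707, 0.0, 0.0]
ft_force: [-0.6, 1.1, -1.3]
grip_width: 0.0261
grasp_force: 6.6
clock: 12.23
eef_pos: [0.5399, -0.0851, 0.1829]
tool_rot: [0.707, 0.707, 0.0, 0.0]
ft_force: [0.1, -0.1, -0.9]
grip_width: 0.0259
grasp_force: 6.6
clock: 12.73
eef_pos: [0.5395, -0.0851, 0.182]
tool_rot: [0.707, 0.707, -0.0, -0.0]
ft_force: [0.5, -0.1, -0.8]
grip_width: 0.0265
grasp_force: 6.6
```

View pics/w3.png

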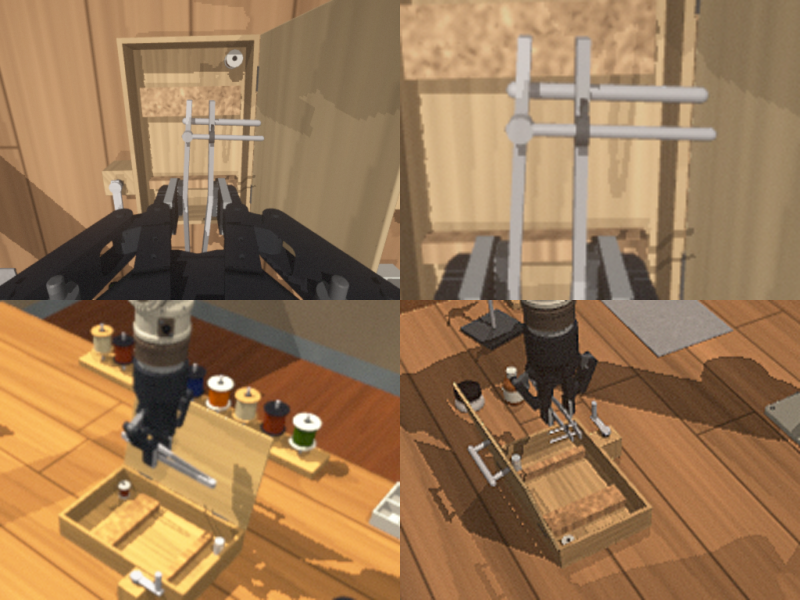

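Run:
```python
from h import *
W=np.load("w3.npy",allow_pickle=True).item(); o=telemetry.get_obs()
for z in(.200,.206):
    a,b=[onz(W,np.array(v)/2+[180,110],z) for v in((531,50),(575,50))] if 0 else [onz(W,np.array([v[0]-400,v[1]])/2+[180,110],z) for v in((531,50),(575,50))]
    print(z,a,b,np.linalg.norm(a-b))
print(o["grip_width"],o["grasp_force"],o["joint_vel"].round(3))
```

```text
0.2 [ 0.5350068  -0.02260397  0.2       ] [ 0.54509413 -0.02261254  0.2       ] 0.010087325613602522
0.206 [ 0.53515705 -0.02212276  0.206     ] [ 0.54475738 -0.02213092  0.206     ] 0.009600334608984375
0.025920626925670123 6.574311330914497 [ 0.     0.     0.001  0.002 -0.001  0.001]
```

The tip gap is about 10 mm, the pad force 6.6 N (the value expected at the mark), and the arm is steady, level and clear of the case. Handing in.

```bash
python3 -c "
from workcell import workorder; print(workorder.job_done())"
```

```text
the job is handed in; nothing more can be done
None
```

I handed the job in at about 13 s (limit 64 s), but the hand-in gave no verdict: the latch is off, the lid leans back past upright, and the tweezers are held level about 20 cm above the bench with the tips about 10 mm apart and 6.6 N on the pads.

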